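# Vent the anaerobic jar

### The job

Let the vacuum out of the anaerobic culture jar before it is opened: unscrew the small knurled lock nut on the lid's vent valve right up to its stop, then press the freed valve pin gently all the way in, hold it in for two seconds, and let it spring back. The pin bends easily, so never force it, and leave the nut unscrewed and everything else on the bench as it is.

Things in the scene. Friction and masses are not known exactly. Their poses are not given: they have to be found in the camera images.
- jar: Anaerobic jar: clear pot 130 mm across with dishes stacked inside, in a flat round stand; it stands firm. Origin: centre of its underside, 8 mm above the bench; z up. Metal lid 148 mm across with three rim clips, its top face 166 mm above the origin. On the lid: the vent valve (boss at x = +32 mm, y = 0) and, to be left alone, a plugged barbed gas port, 15 mm high, at x = -40 mm.
- vent (a point): On the vent valve's upright axis, on top of its 8 mm boss on the lid. Above it: a 17 mm wide, 3 mm high collar; a 7 mm stem, longer or shorter from jar to jar, its top face anywhere 16 to 28 mm above this point (not measured: feel for it); on that face the knurled nut; through the nut the 5 mm pin, its tip 17 mm above the stem's top face when out (33 to 45 mm above this point).
- nut (a joint): Knurled round lock nut on the pin's thread, 12 mm across, 9 mm high. Angle in rad: 0 is tight down on the stem, growing as it unscrews (anticlockwise from above) to a fixed stop at 4.2; starts at 0 to 0.3. It rises 0.95 mm per rad, 4 mm in all, its top then 4 mm below the pin's tip, and cannot come off. Friction 0.03 N m; it stays where left. Gripped at any yaw.
- pin (a joint): Slender steel valve pin: how far it is pressed in (m), 0 out, 0.004 fully in at a hard stop. The nut rides on it and bears on the stem, so it goes in only as far as the nut has been raised. A spring pushes it out: 3 N to start it, 8 N at the stop. It bends if anything pushes on it with more than 15 N.
- dish_a: Bystander, loose, to be left alone: petri dish lying on the bench, 91 mm across, 15 mm high, at the bottom of a stack of two. Its origin is the centre of its underside.
- dish_b: Bystander, loose, to be left alone: petri dish, 91 by 15 mm, on top of that stack. Its origin is the centre of its underside.
- dish_c: Bystander, loose, to be left alone: petri dish, 91 by 15 mm, lying alone. Its origin is the centre of its underside.
- foam_block: Bystander, loose, to be left alone: green foam block, 62 x 62 x 38 mm, with two microtubes standing up to 66 mm. Its origin is the centre of its underside.
- screw_cap: Bystander, loose, to be left alone: green screw cap, 31 mm across, 17 mm high. Its origin is the centre of its underside.
- loop: Bystander, loose, to be left alone: yellow inoculating loop, 170 mm long, lying flat. Its origin is the centre of its underside.
- marker: Bystander, loose, to be left alone: black marker pen, 135 mm long, lying flat. Its origin is the centre of its underside.
- sample_bottle: Bystander, loose, to be left alone: small open sample bottle, 28 mm across, 72 mm high. Its origin is the centre of its underside.

How it is judged (in metres and radians):
On the way, in this order (a step that is already met when the one before it is completed fails the run):
1. the nut is unscrewed up to its stop (value of joint nut above 3.8 rad), for 0.2 s.
2. the freed pin is pressed in and held in (value of joint pin above 0.0033 m), for 1.8 s.
At the end, for the whole second after the job is handed in: The nut is still unscrewed (beyond 3.7 of its 4.2 rad), the pin has sprung fully back out (within 0.6 mm), and no bystander lies more than 20 mm from where it was (value of joint nut above 3.7 rad and value of joint pin below 0.0006 m and distance of each of dish_a, dish_b, dish_c, foam_block, screw_cap, loop, marker, sample_bottle from where it was at the start of the episode below 0.02 m); the robot touches nothing.
It fails at once if the pin is bent: something pushes on it with more than 15 N (contact force between anything else and pin_c0 above 15 N).
It fails at once if a bystander is disturbed: shifted by more than 20 mm (distance of any of dish_a, dish_b, dish_c, foam_block, screw_cap, loop, marker, sample_bottle from where it was at the start of the episode above 0.02 m).
It also fails if it takes over 69 s, if anything falls off the work surface, if the arm or the gripper's body presses on something with over 40 N, if the wrist force passes 120 N, or if a joint passes its speed limit or range.

### The arm

A 6-joint arm with a two-finger parallel gripper is mounted at the origin on the work surface. World frame = base frame: x ahead of the robot, y to its left, z up, the work surface at z = 0. Lengths are in mm, angles in rad, forces in N, time in s.
With the tool pointing down it reaches from about 375 to 975 mm from the base axis. Payload 3.8 kg.
Tool frame: the origin (TCP) lies midway between the tips of the shut fingers; the grasp point (between the pads) lies 19 mm behind it; z points along the fingers, y is the direction in which the jaws open and shut (so a half turn about z gives the same grasp; the last joint's range is limited). The gripper opens to 88 mm and grips with 3 to 60 N. Pads are 18 mm wide; open, the fingers measure 123 mm over their backs; the gripper's body (75 mm by 187 mm) begins 45 mm behind the grasp point.
Start: joints at [-1.243, 0.264, 1.604, -0, 1.274, -0.037], TCP at [240.809, -630.578, 238.706] pointing down, gripper open.
Joint ranges: [-2.63, 2.63], [-0.94, 2.18], [0.31, 2.57], [-1.31, 4.45], [0, 2.66], [-2.55, 2.55]. Speed limits (rad/s): [2.57, 2.57, 3.14, 3.14, 3.14, 3.14].

### API

Orientations are given as [roll, pitch, yaw] about the fixed x, y, z axes, in that order (R = Rz(yaw) Ry(pitch) Rx(roll)).
In Python, from bench import robot gives the robot as it stands. The module is installed in compiled form; this text tells all that it offers.
- The arm moves only by the tool move_arm, never from a script. Its argument "series" is a list of rows, each a list of 3 entries, a list of its own where there are three numbers: the shift along the tool's x, y, z in mm, then the turn about the tool's z in degrees, then the finger opening in mm, from 0 to 88.1. A call has 1 to 20 rows; each row shifts and turns the commanded pose from where the row before left it, along the tool's axes as they then stand; what a row does not reach is not made up. A row lasts 1/8 s, in which the tool goes at most 62.5 mm and 10.7 degrees, less where a joint would pass 70% of its speed; a pose out of reach is approached as far as the arm can. A call with a gripper value outside its range is refused whole. The fingers move at their own pace and stop on an object; "force" is the grip in N (left out, the last holds). Time passes only in rows, so rows that do not move let the fingers close. It gives the time, the measured TCP pose, the force and the opening at its end, in the units of the state.
- robot.sense(): the state, without advancing time (a new reading comes with each control period).
- robot.capture(name): name is "side" or "top"; returns the picture (384x512x3 uint8, red, green, blue); there is no depth.
- robot.camera_model(name): a dict with "camera_matrix" (3x3 intrinsics, pixels), "k1" (the pictures are not rectified: a ray, as slopes to the right and down, at radius r is drawn at 1 + k1 r^2 times it, then the intrinsics apply), "R" (3x3) and "t" (3): a world point X has camera coordinates R X + t. Camera axes: x right, y down, z forward; pixel columns grow to the right and rows downward; lengths in mm; the calibration is good to about 2 mm. A picture is of the moment at which its call begins. camera_model takes no time and is no camera call.
- robot.close_job(): hands the job in, once; it reports no verdict.
The state is a dict: "time_s": time; "q": joint angles; "qvel": joint speeds; "joint_torque": joint torques, N m; "position": TCP position; "orientation": TCP orientation; "contact_force": force on the tool from outside, world axes, zero at the start; "torque": the same for the moment, N m; "opening": opening from 0.0 (shut) to 1.0 (fully open).
Only numpy, scipy, OpenCV 4.12 (cv2) and the standard library are available. Lean on these libraries where they do the work, as an engineer would, in place of code of your own. Each camera call takes 0.05 s, during which the arm holds its last target. There are 200 camera calls.

## Working session

There is one attempt and no reset: what is moved stays moved. The work goes in short steps, Python scripts to look and compute and a tool call to move; the robot and the scene stay as the last step left them, time stands still between calls to the robot, and variables do not carry over. Pictures are saved under pics/ and viewed, about 8 in all and at most 12, crops included, and the job is handed in when it is done.

Besides the shell and the picture viewer there is one more tool, called after "Call:" as a command line: name --argument value ..., lists and objects as JSON in quotes. move_arm: Moves the arm, as the interface text tells. Its arguments: {"type":"object","properties":{"series":{"type":"array","items":{"type":"array"}},"force":{"type":"number"}},"required":["series"]}

```bash
mkdir -p pics; python3 - <<'E'
from bench import robot
import cv2,numpy as np
for n in("top","side"):
    im=robot.capture(n); cv2.imwrite(f"pics/{n}0.png",im[:,:,::-1])
    m=robot.camera_model(n); print(n,{k:np.round(v,4).tolist() for k,v in m.items()})
    R,t=np.array(m["R"]),np.array(m["t"]); print("cam",-R.T@t)
print(robot.sense())
E
```

```text
top {'camera_matrix': [[346.4125, 0.0, 243.4428], [0.0, 346.4125, 189.8848], [0.0, 0.0, 1.0]], 'k1': -0.0676, 'R': [[0.0021, -1.0, 0.0004], [-0.9901, -0.0021, -0.1401], [0.1401, -0.0001, -0.9901]], 't': [45.5615, 588.1039, 715.0288]}
cam [482.01671717  46.85152966 790.362572  ]
side {'camera_matrix': [[493.4446, 0.0, 259.4692], [0.0, 493.4446, 196.0008], [0.0, 0.0, 1.0]], 'k1': -0.0742, 'R': [[-0.8691, -0.4944, -0.0119], [-0.2638, 0.4839, -0.8344], [0.4183, -0.7221, -0.551]], 't': [513.4919, 240.331, 798.4294]}
cam [175.69434686 714.1352554  646.57921768]
{'time_s': 0.1, 'q': array([-1.24290224e+00,  2.64666571e-01,  1.60516955e+00,  1.07577382e-05,
        1.27369109e+00, -3.68794498e-02]), 'qvel': array([ 0.00079051, -0.00096245, -0.00252883, -0.00062123, -0.00042785,
       -0.00084087]), 'joint_torque': array([ 1.45439540e-04, -5.03620684e+01, -3.58069217e+01,  7.30775739e-02,
        2.33536935e-02, -5.99953751e-05]), 'position': array([ 240.61717176, -630.00840834,  237.55673905]), 'orientation': array([-3.13965980e+00, -8.16021888e-05,  3.64770300e-01]), 'contact_force': array([-0.44955573,  1.02143521, -0.00176691]), 'torque': array([-0.05145367, -0.00493938,  0.00532124]), 'opening': 1.000254493600095}
```

View pics/top0.png

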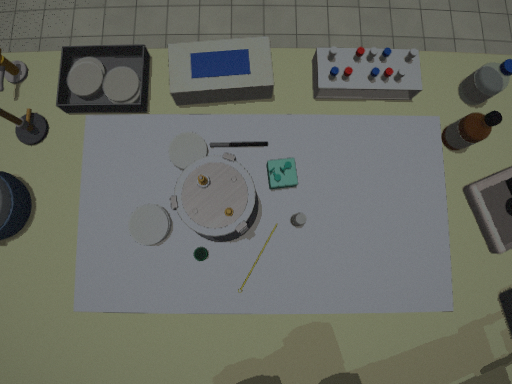

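View pics/side0.png

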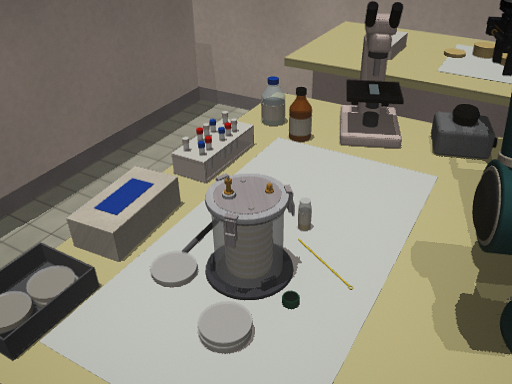

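The overview shows two brass fittings on the lid. In the top picture they are near (203,181) and (229,212), in the side picture near (228,187), which is taller and has a collar, and (269,188). I'll zoom in on both views.

```bash
cat > h.py <<'E'
import numpy as np,cv2
from bench import robot
def ray(n,p):
    m=robot.camera_model(n);K=np.array(m["camera_matrix"]);R=np.array(m["R"]);t=np.array(m["t"])
    d=np.array([(p[0]-K[0,2])/K[0,0],(p[1]-K[1,2])/K[1,1]]);u=d.copy()
    for _ in range(20): u=d/(1+m["k1"]*(u@u))
    return -R.T@t, R.T@np.array([u[0],u[1],1])
def onz(n,p,z):
    c,d=ray(n,p); return c+d*(z-c[2])/d[2]
def tri(p,q):
    c,d=ray("top",p);e,f=ray("side",q)
    s=np.linalg.lstsq(np.c_[d,-f],e-c,rcond=None)[0];a=c+d*s[0];b=e+f*s[1]
    return (a+b)/2,np.linalg.norm(a-b)
def proj(n,X):
    m=robot.camera_model(n);K=np.array(m["camera_matrix"]);x=np.array(m["R"])@X+np.array(m["t"]);u=x[:2]/x[2]
    return u*(1+m["k1"]*(u@u))*K[0,0]+K[:2,2]
def crop(im,x0,y0,w,h,s): return cv2.resize(im[y0:y0+h,x0:x0+w],None,fx=s,fy=s,interpolation=cv2.INTER_NEAREST)[:,:,::-1]
E
python3 - <<'E'
from h import *
t=robot.capture("top");s=robot.capture("side")
a=crop(t,165,145,100,100,4);b=crop(s,195,160,110,100,4)
cv2.imwrite("pics/c1.png",np.hstack([cv2.resize(a,(400,400)),cv2.resize(b,(396,360)).copy() if 0 else b[:400,:400]]))
for n,im in(("top",t),("side",s)):
    hsv=cv2.cvtColor(im,cv2.COLOR_RGB2HSV); m=cv2.inRange(hsv,(8,110,60),(28,255,255))
    x0,y0,w,h=(165,145,100,100) if n=="top" else (195,160,110,100)
    k=np.zeros_like(m);k[y0:y0+h,x0:x0+w]=m[y0:y0+h,x0:x0+w]
    _,_,st,ce=cv2.connectedComponentsWithStats(k)
    print(n,[(r.tolist(),c.round(1).tolist()) for r,c in zip(st[1:],ce[1:]) if r[4]>4])
E
```

```text
top [([198, 176, 9, 9, 42], [202.0, 180.3]), ([225, 208, 8, 8, 52], [228.5, 211.5])]
side [([224, 178, 10, 17, 99], [228.0, 186.7]), ([265, 183, 9, 10, 63], [268.9, 188.2]), ([298, 239, 7, 7, 13], [301.2, 241.8])]
```

View pics/c1.png

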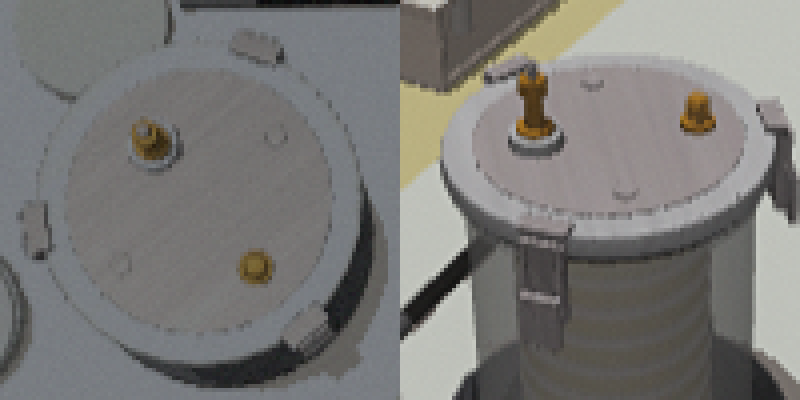

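The crop confirms it. The valve is the left fitting, with boss centre near (203.8,181.7) in top and (229,194) in side, and pin tip near (201.2,177.5) in top and (228.3,176.7) in side. The port is the short one.

```bash
python3 - <<'E'
from h import *
np.set_printoptions(precision=1,suppress=True)
print("tip",tri((201.2,177.5),(228.3,176.7)))
print("boss top/side z182",onz("top",(203.8,181.7),182),onz("side",(229.2,194.0),182))
print("port z181",onz("top",(228.8,211.6),182),onz("side",(269,188.5),182))
print("lid c z174",onz("top",(215,195),174))
# profile of pin/nut/stem on side col 228
s=robot.capture("side")
hsv=cv2.cvtColor(s,cv2.COLOR_RGB2HSV)
for r in range(172,200): print(r,' '.join('%3d/%3d'%(hsv[r,c,1],hsv[r,c,2]) for c in range(222,236)))
v=onz("side",(229.2,194.0),182)*.5+onz("top",(203.8,181.7),182)*.5;v[2]=182
for h in (0,3,16,20,24,28,33,37,41,45): print(h,proj("side",v+[0,0,h]),proj("top",v+[0,0,h]))
print(np.hypot(*v[:2]))
E
```

```text
tip (array([583.7, 117.9, 211.6]), np.float64(2.9554590386409676))
boss top/side z182 [582.7 117.5 182. ] [577.3 124.8 182. ]
port z181 [529.5  72.5 182. ] [525.6  76.6 182. ]
lid c z174 [559.9  97.8 174. ]
172  78/193  80/189  80/188  80/187  78/187  79/188  80/187  80/186  78/186  77/186  78/187  79/185  80/187  84/186
173  82/190  67/178  34/180  62/173  82/165  81/189  79/187  78/186  79/187  81/185  77/185  81/186  73/186  38/190
174  53/169  31/155  12/164  17/150  32/145  66/167  57/174  81/189  83/185  83/187  74/180  63/179  29/185   3/186
175  14/146  16/147  14/148  10/150   7/138  27/121  21/131  64/168  49/182  37/181  31/171  18/169   1/176   2/170
176  12/148  14/150  15/137  15/116  14/ 89  13/102  12/ 83   9/141   6/175   6/179   4/171   4/171   3/169   2/168
177  14/128  13/114  13/ 98   9/ 59  48/107  14/ 88   8/ 65  49/141  16/173   6/177   6/175   5/155   5/165   6/159
178  20/ 78   0/ 63  20/103 157/125  92/130  18/ 69  11/ 69 136/109 105/172  20/155   5/164  11/142  10/154  14/148
179   2/132   8/136  44/128 208/164 195/140  98/ 96  61/ 75 199/127 212/153  96/1
[... 1978 characters left out ...]
/ 76   3/ 74   0/ 64  12/ 65
197  15/133   4/ 72   6/ 81   3/ 83   3/ 84   3/ 79   3/ 86   6/ 86   3/ 83   3/ 80   0/ 76   4/ 70   8/ 65  15/122
198  15/154  13/120   9/108   3/ 87   3/ 84   6/ 81   6/ 84   3/ 83   3/ 81   3/ 80   0/ 73  13/120  13/119  15/153
199  15/152  13/152  12/145  10/127  13/122  10/125  10/124   5/109  12/123  14/124  13/118  18/155  13/153  10/152
0 [229.  192.6] [201.7 183.2]
3 [229.  191.1] [201.5 182.9]
16 [228.6 184.7] [200.6 181.7]
20 [228.5 182.8] [200.3 181.3]
24 [228.4 180.8] [200. 181.]
28 [228.3 178.8] [199.8 180.6]
33 [228.1 176.2] [199.4 180.1]
37 [228.  174.2] [199.1 179.7]
41 [227.9 172.2] [198.8 179.3]
45 [227.8 170.1] [198.5 178.9]
592.4985179098586
```

Call:
move_arm --series '[[[0,0,-30],0,40],[[0,0,-30],0,40],[[32.6,-32.1,0],0,40],[[32.6,-32.1,0],0,40],[[32.6,-32.1,0],0,40],[[32.6,-32.1,0],0,40],[[32.6,-32.1,0],0,40],[[32.6,-32.1,0],0,40],[[32.6,-32.1,0],0,40],[[32.6,-32.1,0],0,40],[[32.6,-32.1,0],0,40],[[32.6,-32.1,0],0,40],[[32.6,-32.1,0],0,40],[[32.6,-32.1,0],0,40],[[32.6,-32.1,0],0,40],[[32.6,-32.1,0],0,40],[[32.6,-32.1,0],0,40],[[32.6,-32.1,0],0,40],[[32.6,-32.1,0],0,40],[[32.6,-32.1,0],0,40]]' --force 12

```text
time_s: 2.75
position: [583.2, 120.0, 298.7]
orientation: [3.141, -0.0, 0.365]
contact_force: [0.3, 0.3, -0.2]
opening: 0.459
```

Call:
move_arm --series '[[[0,0,0],9,40],[[0,0,0],9,40],[[0,0,0],9,40],[[0,0,0],9,40],[[0,0,0],9,40],[[0,0,0],9,40],[[0,0,30],0,40],[[0,0,30],0,40],[[0,0,0],0,40],[[0,0,0],0,40]]'

```text
time_s: 4.0
position: [583.3, 118.6, 239.7]
orientation: [-3.141, -0.001, -0.578]
contact_force: [1.3, 0.8, 0.3]
opening: 0.454
```

```bash
python3 - <<'E'
from h import *
np.set_printoptions(precision=2,suppress=True)
t=robot.capture("top");s=robot.capture("side")
cv2.imwrite("pics/c2.png",np.hstack([crop(t,165,135,100,100,4),crop(s,178,120,100,100,4)]))
S=robot.sense();print(S["time_s"],S["q"],S["position"],S["orientation"],S["contact_force"],S["opening"])
print(proj("side",S["position"]),proj("top",S["position"]))
print("side collar",onz("side",(228.4,191.2),182))
E
```

```text
4.1 [0.16 0.11 1.78 0.   1.25 2.31] [583.9  118.73 240.63] [-3.14 -0.   -0.58] [-0.05 -1.03  0.15] 0.4514255971797594
[226.23 161.87] [198.93 175.02]
side collar [583.3  117.98 182.  ]
```

View pics/c2.png

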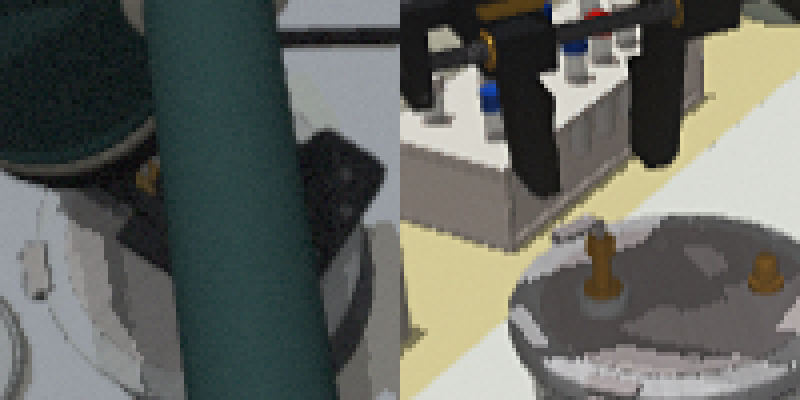

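The side view puts the collar at (583.3,118.0), which agrees with the top view and the lid-to-port geometry. In the picture the open fingers straddle the valve, so I'll descend around it.

Call:
move_arm --series '[[[0,0,10],0,40],[[0,0,10],0,40],[[0,0,10],0,40],[[0,0,10],0,40],[[0,0,5],0,40],[[0,0,5],0,40],[[0,0,0],0,30],[[0,0,0],0,30]]'

```text
time_s: 5.1
position: [583.1, 118.6, 189.1]
orientation: [-3.141, -0.0, -0.578]
contact_force: [0.4, 0.9, -0.4]
opening: 0.34
```

```bash
python3 - <<'E'
from h import *
np.set_printoptions(precision=2,suppress=True)
s=robot.capture("side");t=robot.capture("top")
cv2.imwrite("pics/c3.png",np.hstack([crop(s,198,140,66,66,6),crop(t,170,145,66,66,6)]))
S=robot.sense();print(S["time_s"],S["q"],S["position"],S["orientation"],S["contact_force"],S["opening"])
E
```

```text
5.2 [0.16 0.15 1.83 0.   1.16 2.31] [583.16 118.6  189.19] [-3.14 -0.   -0.58] [ 0.44 -0.85  0.79] 0.3353859114400999
```

View pics/c3.png

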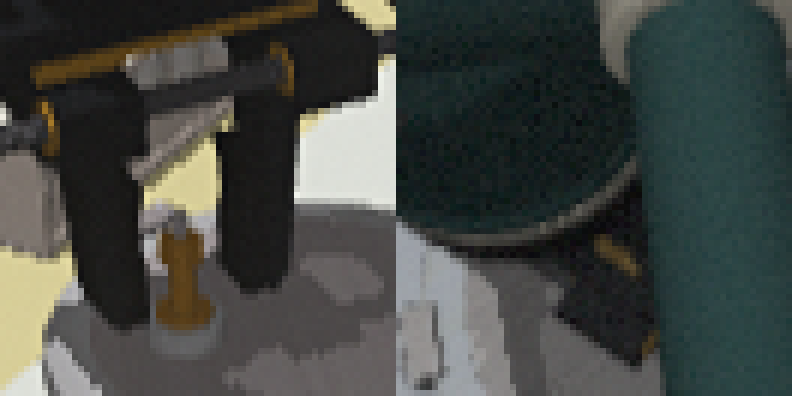

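The view shows the nut midway between the finger pads. The tip midpoint is about (188,307) in the crop and the valve axis is about column 185. I'll close lightly.

Call:
move_arm --series '[[[0,0,0],0,20],[[0,0,0],0,16],[[0,0,0],0,10],[[0,0,0],0,10],[[0,0,0],0,10],[[0,0,0],0,10]]' --force 8

```text
time_s: 5.95
position: [583.3, 119.1, 189.0]
orientation: [-3.14, -0.0, -0.578]
contact_force: [3.2, 4.6, -0.5]
opening: 0.123
```

```bash
cat > st.py <<'E'
from h import *
np.set_printoptions(precision=2,suppress=True)
L=[]
for _ in range(4):
    robot.capture("side");L.append(robot.sense())
S=L[-1];f=np.mean([l["contact_force"] for l in L],0);y=S["orientation"][2];p=np.mean([l["position"] for l in L],0)
print(S["time_s"],"pos",p,"rpy",S["orientation"],"j6",S["q"][5],"open",S["opening"]*88.1,"F",f,"Ftool xy",[f[0]*np.cos(y)+f[1]*np.sin(y),f[0]*np.sin(y)-f[1]*np.cos(y)],"T",np.mean([l["torque"] for l in L],0))
E
python3 st.py
```

```text
6.15 pos [583.31 119.11 188.96] rpy [-3.14 -0.   -0.58] j6 2.307254312107142 open 11.054285330400218 F [3.45 4.44 0.01] Ftool xy [np.float64(0.46500735964470374), np.float64(-5.606816535365538)] T [ 0.75 -0.41  0.01]
```

Call:
move_arm --series '[[[0,-0.8,0],0,10],[[0,0,0],0,10],[[0,0,0],0,10]]'

```text
time_s: 6.52
position: [583.4, 119.2, 188.8]
orientation: [-3.142, -0.0, -0.578]
contact_force: [1.5, 2.9, 1.1]
opening: 0.128
```

```bash
python3 st.py
```

```text
6.725 pos [583.35 119.17 188.81] rpy [-3.14 -0.   -0.58] j6 2.3082296395979984 open 11.226632743107306 F [1.82 2.62 0.57] Ftool xy [np.float64(0.0942582681248334), np.float64(-3.193803040726669)] T [ 0.51 -0.26 -0.  ]
```

Call:
move_arm --series '[[[0,-1.0,0],0,10],[[0,0,0],0,10],[[0,0,-0.1],-7,10],[[0,0,-0.1],-7,10],[[0,0,-0.1],-7,10],[[0,0,-0.1],-7,10],[[0,0,-0.1],-7,10],[[0,0,-0.1],-7,10],[[0,0,0],0,10],[[0,0,0],0,10]]' --force 15

```text
time_s: 7.98
position: [583.6, 119.6, 189.3]
orientation: [3.141, 0.001, 0.153]
contact_force: [-1.6, -1.1, 2.9]
opening: 0.122
```

```bash
python3 st.py
```

```text
8.175 pos [583.57 119.66 189.28] rpy [3.14 0.   0.15] j6 1.5772042419877765 open 10.56467960785496 F [-1.01 -1.83  2.28] Ftool xy [np.float64(-1.2750512616036787), np.float64(1.6489500501970644)] T [-0.25  0.23 -0.02]
```

Call:
move_arm --series '[[[0,0.5,-0.3],0,10],[[0,0,-0.12],-7,10],[[0,0,-0.12],-7,10],[[0,0,-0.12],-7,10],[[0,0,-0.12],-7,10],[[0,0,-0.12],-7,10],[[0,0,-0.12],-7,10],[[0,0,-0.12],-7,10],[[0,0,0],0,10],[[0,0,0],0,10]]'

```text
time_s: 9.43
position: [583.5, 119.8, 190.2]
orientation: [-3.141, 0.0, 1.008]
contact_force: [-3.1, 1.8, 1.8]
opening: 0.124
```

```bash
python3 st.py
```

```text
9.625 pos [583.5  119.8  190.19] rpy [-3.14  0.    1.01] j6 0.7211811104000705 open 10.471278253170343 F [-3.34  0.86  1.57] Ftool xy [np.float64(-1.0464210990037088), np.float64(-3.29014575060692)] T [ 0.13  0.45 -0.01]
```

Call:
move_arm --series '[[[0,-1.0,-0.2],0,10],[[0,0,-0.12],-7,10],[[0,0,-0.12],-7,10],[[0,0,-0.12],-7,10],[[0,0,-0.12],-7,10],[[0,0,-0.12],-7,10],[[0,0,-0.12],-7,10],[[0,0,-0.12],-7,10],[[0,0,0],0,10],[[0,0,0],0,10]]'

```text
time_s: 10.88
position: [583.1, 119.9, 191.3]
orientation: [-3.142, 0.0, 1.864]
contact_force: [-2.0, -0.2, -0.1]
opening: 0.121
```

```bash
python3 - <<'E'
from h import *
s=robot.capture("side");cv2.imwrite("pics/c4.png",crop(s,198,140,66,66,8))
E
python3 st.py
```

```text
11.125 pos [583.09 119.93 191.3 ] rpy [-3.14  0.    1.87] j6 -0.1330875096773082 open 10.829297208317646 F [-0.58 -0.51 -1.  ] Ftool xy [np.float64(-0.3243919852045789), np.float64(-0.700530680688839)] T [-0.13  0.02 -0.05]
```

View pics/c4.png

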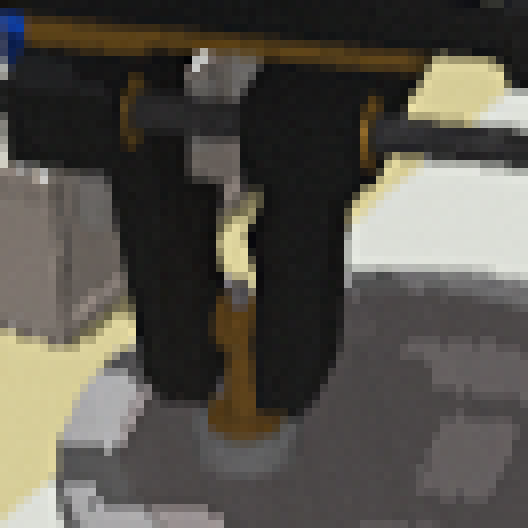

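The view shows the nut held between the pads, with the pin free above it at about (238,295) in the crop. I'll keep turning.

Call:
move_arm --series '[[[0,0,-0.12],-7,10],[[0,0,-0.12],-7,10],[[0,0,-0.12],-7,10],[[0,0,-0.12],-7,10],[[0,0,-0.12],-7,10],[[0,0,-0.12],-7,10],[[0,0,-0.12],-7,10],[[0,0,0],0,10],[[0,0,0],0,10]]'

```text
time_s: 12.25
position: [582.9, 119.8, 192.1]
orientation: [-3.141, -0.0, 2.719]
contact_force: [-2.8, -2.0, -1.2]
opening: 0.124
```

```bash
python3 st.py
```

```text
12.45 pos [582.9  119.84 192.16] rpy [-3.14 -0.    2.72] j6 -0.9881292921079814 open 10.437954296244364 F [-1.99 -2.09 -1.4 ] Ftool xy [np.float64(0.9571582939744567), np.float64(-2.717751571406086)] T [-0.33  0.1  -0.02]
```

Call:
move_arm --series '[[[0,-0.8,0.1],0,10],[[0,0,-0.12],-7,10],[[0,0,-0.12],-7,10],[[0,0,-0.12],-7,10],[[0,0,-0.12],-7,10],[[0,0,-0.1],-6,10],[[0,0,0],0,10],[[0,0,0],0,10]]'

```text
time_s: 13.45
position: [582.8, 119.5, 192.8]
orientation: [3.141, 0.0, -2.971]
contact_force: [-0.7, 0.4, -1.3]
opening: 0.117
```

```bash
python3 st.py
```

```text
13.65 pos [582.82 119.53 192.8 ] rpy [ 3.14  0.   -2.97] j6 -1.5827937757780368 open 10.577160622483717 F [-0.65 -0.53 -2.38] Ftool xy [np.float64(0.7294696152519853), np.float64(-0.4142578550623358)] T [ 0.02 -0.03 -0.02]
```

Call:
move_arm --series '[[[0,0,-0.05],-4,10],[[0,0,-0.05],-4,10],[[0,0,0],-4,10],[[0,0,0],0,10],[[0,0,0],0,10]]'

```text
time_s: 14.28
position: [582.8, 119.4, 192.9]
orientation: [3.142, 0.0, -2.761]
contact_force: [-0.6, -0.8, -2.5]
opening: 0.124
```

```bash
python3 st.py
```

```text
14.475 pos [582.8  119.42 192.93] rpy [ 3.14  0.   -2.76] j6 -1.7924176177444402 open 10.592393860559651 F [-0.23 -0.31 -2.04] Ftool xy [np.float64(0.32780051487446593), np.float64(-0.20599692383374502)] T [ 0.06 -0.05  0.07]
```

Call:
move_arm --series '[[[0,0,0],-5,10],[[0,0,0],-5,10],[[0,0,0],-5,10],[[0,0,0],-5,10],[[0,0,0],-5,10],[[0,0,0],0,10],[[0,0,0],0,10]]'

```text
time_s: 15.35
position: [582.9, 119.3, 193.0]
orientation: [-3.141, 0.0, -2.325]
contact_force: [-0.5, -0.6, -1.5]
opening: 0.124
```

```bash
python3 st.py
```

```text
15.55 pos [582.89 119.33 193.03] rpy [-3.14  0.   -2.32] j6 -2.2286002978907944 open 11.23766581379215 F [ 0.2  -0.68 -1.54] Ftool xy [np.float64(0.3600218449101304), np.float64(-0.6113975941893758)] T [ 0.02 -0.08  0.01]
```

Call:
move_arm --series '[[[0,0,0],0,16],[[0,0,0],0,24],[[0,0,0],0,24],[[0,0,-15],0,24],[[0,0,-15],0,24],[[0,0,-15],0,24],[[0,0,0],0,0],[[0,0,0],0,0],[[0,0,0],0,0],[[0,0,0],0,0]]'

```text
time_s: 16.8
position: [582.4, 119.3, 237.1]
orientation: [3.141, -0.001, -2.323]
contact_force: [0.0, 0.2, 0.0]
opening: 0.004
```

```bash
python3 - <<'E'
from h import *
s=robot.capture("side");cv2.imwrite("pics/c5.png",crop(s,198,140,66,66,8))
p=robot.sense()["position"]
print(proj("side",p),[(h,proj("side",np.array([583,119,182+h]))[1].round(1)) for h in (0,33,37)])
E
python3 st.py
```

```text
[226.88318804 163.97963313] [(0, np.float64(191.5)), (33, np.float64(175.2)), (37, np.float64(173.2))]
17.05 pos [582.59 119.35 237.55] rpy [ 3.14 -0.   -2.32] j6 -2.229221449136907 open 0.4990085918681269 F [-0.    0.05 -0.27] Ftool xy [np.float64(-0.037231618796061315), np.float64(0.03787337168525184)] T [ 0.09 -0.12  0.01]
```

View pics/c5.png

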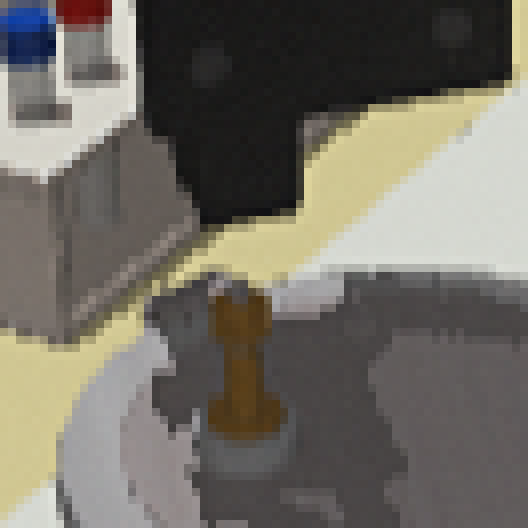

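The picture shows the nut raised, with only a short pin stub above it near crop (240,282), i.e. a tip height of about 215 mm. The shut fingertips are straight above it. I'll descend gently.

Call:
move_arm --series '[[[0,0,8],0,0],[[0,0,6],0,0],[[0,0,2],0,0],[[0,0,1],0,0],[[0,0,0],0,0]]'

```text
time_s: 17.68
position: [582.8, 119.4, 220.9]
orientation: [-3.142, 0.0, -2.323]
contact_force: [-0.3, -0.4, -0.4]
opening: 0.005
```

```bash
python3 st.py
```

```text
17.875 pos [582.88 119.39 221.14] rpy [-3.14  0.   -2.32] j6 -2.2292378986263457 open 0.4418479009782817 F [-0.12 -0.42 -0.14] Ftool xy [np.float64(0.39155208789361456), np.float64(-0.19867155550468557)] T [ 0.12 -0.11 -0.02]
```

Call:
move_arm --series '[[[0,0,0.5],0,0],[[0,0,0.5],0,0],[[0,0,0],0,0]]'

```text
time_s: 18.25
position: [582.7, 119.3, 219.8]
orientation: [3.142, -0.0, -2.323]
contact_force: [0.6, 0.2, -0.8]
opening: 0.008
```

Call:
move_arm --series '[[[0,0,0.5],0,0],[[0,0,0.5],0,0],[[0,0,0],0,0]]'

```text
time_s: 18.62
position: [582.7, 119.4, 218.8]
orientation: [3.141, -0.0, -2.323]
contact_force: [0.2, -0.4, -0.1]
opening: 0.002
```

```bash
python3 st.py
```

```text
18.825 pos [582.74 119.35 218.9 ] rpy [-3.14  0.   -2.32] j6 -2.2292705372338886 open 0.6483481149106404 F [ 0.23 -0.02 -0.54] Ftool xy [np.float64(-0.13980117297780797), np.float64(-0.18469369054222634)] T [ 0.12 -0.11 -0.02]
```

Call:
move_arm --series '[[[0,0,0.5],0,0],[[0,0,0.5],0,0],[[0,0,0],0,0]]'

```text
time_s: 19.2
position: [582.7, 119.4, 217.8]
orientation: [3.142, -0.0, -2.323]
contact_force: [-0.0, 0.6, -0.7]
opening: 0.007
```

Call:
move_arm --series '[[[0,0,0.5],0,0],[[0,0,0],0,0]]'

```text
time_s: 19.45
position: [582.7, 119.4, 217.4]
orientation: [3.142, -0.0, -2.323]
contact_force: [-0.3, 0.4, -0.8]
opening: 0.004
```

```bash
python3 st.py
```

```text
19.65 pos [582.74 119.36 217.41] rpy [-3.14  0.   -2.32] j6 -2.22921694700887 open 0.8571751686008516 F [ 0.3   0.04 -0.2 ] Ftool xy [np.float64(-0.23434735070319687), np.float64(-0.19422800333310625)] T [ 0.12 -0.11  0.  ]
```

Call:
move_arm --series '[[[0,0,0.5],0,0],[[0,0,0],0,0]]'

```text
time_s: 19.9
position: [582.8, 119.4, 217.1]
orientation: [-3.141, 0.0, -2.323]
contact_force: [0.5, 0.8, 1.3]
opening: 0.007
```

Call:
move_arm --series '[[[0,0,0.5],0,0],[[0,0,0],0,0]]'

```text
time_s: 20.15
position: [582.9, 119.4, 216.8]
orientation: [-3.141, 0.0, -2.323]
contact_force: [0.0, -0.0, 2.7]
opening: 0.009
```

```bash
python3 st.py
```

```text
20.35 pos [582.89 119.38 216.74] rpy [-3.14  0.   -2.32] j6 -2.2292430368179965 open 0.3030575380660878 F [-0.41 -0.1   2.53] Ftool xy [np.float64(0.35203314192442653), np.float64(0.22700304633728857)] T [ 0.08 -0.03 -0.  ]
```

Contact is at z ≈ 217. I'll press in small steps.

Call:
move_arm --series '[[[0,0,0.5],0,0],[[0,0,0],0,0]]'

```text
time_s: 20.6
position: [582.9, 119.4, 216.1]
orientation: [-3.141, 0.0, -2.323]
contact_force: [-0.7, -0.9, 3.1]
opening: 0.003
```

Call:
move_arm --series '[[[0,0,0.5],0,0],[[0,0,0],0,0]]'

```text
time_s: 20.85
position: [582.9, 119.4, 215.6]
orientation: [-3.141, 0.0, -2.323]
contact_force: [-1.3, -0.1, 4.5]
opening: 0.009
```

Call:
move_arm --series '[[[0,0,0.5],0,0],[[0,0,0],0,0]]'

```text
time_s: 21.1
position: [582.9, 119.4, 215.1]
orientation: [-3.141, 0.0, -2.323]
contact_force: [0.1, 0.3, 4.7]
opening: 0.008
```

```bash
python3 st.py
```

```text
21.3 pos [582.86 119.39 215.06] rpy [-3.14  0.   -2.32] j6 -2.2292451255978487 open 0.031098299595931647 F [-0.19  0.06  4.93] Ftool xy [np.float64(0.08553043173810931), np.float64(0.17872964981888456)] T [ 0.06 -0.06 -0.03]
```

Call:
move_arm --series '[[[0,0,0.5],0,0],[[0,0,0],0,0]]'

```text
time_s: 21.55
position: [582.9, 119.4, 214.5]
orientation: [-3.141, 0.0, -2.323]
contact_force: [-0.1, -0.2, 4.9]
opening: 0.011
```

Call:
move_arm --series '[[[0,0,0.5],0,0],[[0,0,0],0,0]]'

```text
time_s: 21.8
position: [582.9, 119.4, 214.1]
orientation: [-3.141, 0.0, -2.323]
contact_force: [-0.9, -1.1, 5.2]
opening: 0.009
```

Call:
move_arm --series '[[[0,0,0.5],0,0],[[0,0,0],0,0]]'

```text
time_s: 22.05
position: [582.9, 119.4, 213.8]
orientation: [-3.141, 0.0, -2.323]
contact_force: [-0.7, -0.5, 6.5]
opening: 0.004
```

```bash
python3 st.py
```

```text
22.25 pos [582.9  119.39 213.79] rpy [-3.14  0.   -2.32] j6 -2.229217154190356 open 0.32384693204537884 F [-0.51 -0.69  5.75] Ftool xy [np.float64(0.8574601622372737), np.float64(-0.09922250887046241)] T [ 0.08  0.04 -0.  ]
```

Call:
move_arm --series '[[[0,0,0.4],0,0],[[0,0,0],0,0]]'

```text
time_s: 22.5
position: [582.9, 119.4, 213.5]
orientation: [-3.141, 0.0, -2.323]
contact_force: [-1.1, -1.1, 7.8]
opening: 0.0
```

Call:
move_arm --series '[[[0,0,0.4],0,0],[[0,0,0],0,0]]'

```text
time_s: 22.75
position: [583.0, 119.4, 213.1]
orientation: [-3.141, 0.0, -2.323]
contact_force: [-0.3, -0.6, 6.8]
opening: 0.008
```

```bash
python3 st.py
```

```text
22.95 pos [582.94 119.39 213.19] rpy [-3.14  0.   -2.32] j6 -2.229233679433891 open 0.7452919055777402 F [-0.54 -0.5   6.1 ] Ftool xy [np.float64(0.7370516327387283), np.float64(0.055448334562697876)] T [ 0.04  0.07 -0.02]
```

Call:
move_arm --series '[[[0,0,0.4],0,0],[[0,0,0],0,0]]'

```text
time_s: 23.2
position: [582.9, 119.4, 212.8]
orientation: [-3.141, 0.001, -2.323]
contact_force: [-1.9, -0.4, 7.5]
opening: 0.007
```

```bash
python3 st.py
```

```text
23.4 pos [582.94 119.39 212.86] rpy [-3.14  0.   -2.32] j6 -2.229207779290037 open 0.476146756930047 F [-1.64 -0.36  6.55] Ftool xy [np.float64(1.3839347379420737), np.float64(0.9576343022401886)] T [ 0.09  0.11 -0.02]
```

Call:
move_arm --series '[[[0,0,0.3],0,0],[[0,0,0],0,0]]'

```text
time_s: 23.65
position: [583.0, 119.4, 212.6]
orientation: [-3.141, 0.001, -2.323]
contact_force: [-1.0, -0.8, 7.1]
opening: 0.005
```

```bash
python3 st.py
```

```text
23.85 pos [582.98 119.41 212.65] rpy [-3.14  0.   -2.32] j6 -2.2292277654613297 open 0.5715775344386328 F [-1.26 -0.09  7.47] Ftool xy [np.float64(0.9283332014279593), np.float64(0.860430007769021)] T [ 0.03  0.13 -0.01]
```

Call:
move_arm --series '[[[0,0,0.3],0,0],[[0,0,0],0,0]]'

```text
time_s: 24.1
position: [583.0, 119.4, 212.4]
orientation: [-3.141, 0.001, -2.323]
contact_force: [-1.3, -1.1, 7.6]
opening: 0.005
```

```bash
python3 st.py
```

```text
24.3 pos [582.98 119.39 212.42] rpy [-3.14  0.   -2.32] j6 -2.229252532377505 open 0.4671443828529732 F [-1.28  0.21  7.52] Ftool xy [np.float64(0.7245636430380379), np.float64(1.076712263422568)] T [0.06 0.14 0.03]
```

Call:
move_arm --series '[[[0,0,0.3],0,0],[[0,0,0],0,0]]'

```text
time_s: 24.55
position: [583.0, 119.4, 212.2]
orientation: [-3.141, 0.001, -2.323]
contact_force: [-1.6, 0.5, 7.9]
opening: 0.008
```

```bash
python3 st.py
```

```text
24.75 pos [583.01 119.39 212.25] rpy [-3.14  0.   -2.32] j6 -2.2292059101815727 open 0.6042118513157069 F [-1.4  -0.46  7.76] Ftool xy [np.float64(1.291215389635339), np.float64(0.7032345965964949)] T [0.04 0.16 0.01]
```

Call:
move_arm --series '[[[0,0,0.3],0,0],[[0,0,0],0,0]]'

```text
time_s: 25.0
position: [583.0, 119.4, 212.2]
orientation: [-3.141, 0.001, -2.323]
contact_force: [-0.9, 0.0, 8.7]
opening: 0.003
```

```bash
python3 st.py
```

```text
25.2 pos [583.03 119.41 212.18] rpy [-3.14  0.   -2.32] j6 -2.229218650614206 open 0.6489476089011691 F [-1.7  -0.62  8.85] Ftool xy [np.float64(1.6155214216431997), np.float64(0.8123770470309007)] T [ 0.01  0.21 -0.01]
```

Call:
move_arm --series '[[[0,0,0.3],0,0],[[0,0,0],0,0]]'

```text
time_s: 25.45
position: [583.1, 119.4, 212.1]
orientation: [-3.141, 0.001, -2.323]
contact_force: [-1.5, -0.7, 10.1]
opening: 0.002
```

```bash
python3 st.py
```

```text
25.65 pos [583.07 119.42 212.09] rpy [-3.14  0.   -2.32] j6 -2.2292233513314708 open 0.44501380474697466 F [-1.94 -0.34  9.74] Ftool xy [np.float64(1.5706393559054987), np.float64(1.1834578535389981)] T [0.02 0.24 0.03]
```

The height has stopped changing at z ≈ 212.1 while the force climbs to about 9.7 N. That is the hard stop, and it is safely below 15 N. I'll hold there, then retract straight up.

Call:
move_arm --series '[[[0,0,0],0,0],[[0,0,0],0,0],[[0,0,0],0,0],[[0,0,0],0,0],[[0,0,0],0,0],[[0,0,0],0,0],[[0,0,0],0,0],[[0,0,0],0,0],[[0,0,0],0,0],[[0,0,0],0,0],[[0,0,0],0,0],[[0,0,0],0,0],[[0,0,0],0,0],[[0,0,0],0,0],[[0,0,0],0,0],[[0,0,0],0,0],[[0,0,0],0,0],[[0,0,0],0,0],[[0,0,0],0,0],[[0,0,0],0,0]]'

```text
time_s: 28.15
position: [583.1, 119.4, 212.1]
orientation: [-3.141, 0.001, -2.323]
contact_force: [-2.1, -0.1, 9.7]
opening: 0.007
```

Call:
move_arm --series '[[[0,0,-1],0,0],[[0,0,-1],0,0],[[0,0,-1],0,0],[[0,0,-1],0,0],[[0,0,-2],0,0],[[0,0,-4],0,0],[[0,0,-10],0,0],[[0,0,-20],0,0],[[0,0,-20],0,0],[[0,0,0],0,0],[[0,0,0],0,0]]'

```text
time_s: 29.52
position: [582.7, 119.3, 270.9]
orientation: [-3.141, 0.0, -2.323]
contact_force: [1.1, -0.3, -0.4]
opening: 0.002
```

```bash
python3 - <<'E'
from h import *
s=robot.capture("side");a=cv2.imread("pics/side0.png")[:,:,::-1]
cv2.imwrite("pics/c6.png",np.hstack([crop(s,198,160,50,50,8),crop(a,198,160,50,50,8)]))
cv2.imwrite("pics/s6.png",s[:,:,::-1])
E
python3 st.py
```

```text
29.775 pos [582.23 119.27 269.78] rpy [ 3.14 -0.   -2.32] j6 -2.229239762633035 open 0.5738754475245604 F [ 0.02 -0.46 -0.18] Ftool xy [np.float64(0.32233958577314437), np.float64(-0.32486017249507704)] T [ 0.1  -0.08  0.03]
```

View pics/c6.png

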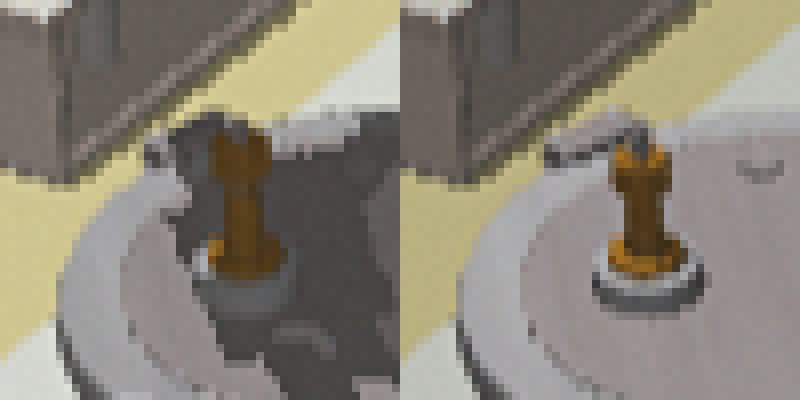

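View pics/s6.png

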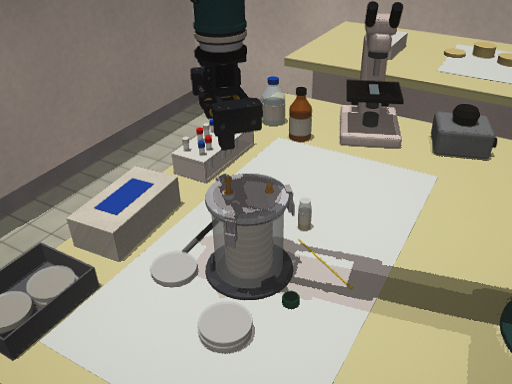

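The left crop (now) shows the nut about 2 px (≈4 mm) higher than in the right crop (start). The pin tip is back at its original crop row of about 125. In the full view the bystanders haven't moved and the gripper is clear, so I'll hand in.

```bash
python3 -c "
from bench import robot
print(robot.close_job())"
```

```text
the job is handed in; nothing more can be done
None
```

The vent nut is unscrewed to its stop, and the pin was pressed fully in, held and released. I handed the job in at about 30 s of the 69 s allowed; it reports no verdict.

- **Nut:** I turned it about 260° anticlockwise in one grip, re-centring the gripper by force along the way. No clear torque rise marked the stop. The evidence is the turn angle, the nut sitting about 4 mm higher in the final picture, and the pin's full travel afterwards.
- **Pin:** I pressed it with the shut fingertips in steps of 0.5 mm or less. It met the hard stop at about 9.7 N, against the 15 N limit, and I held it there for about 2.5 s. Measured travel from first contact was slightly over 4 mm, which includes some give in the arm.
- **After release:** the last pictures show the pin tip back at its starting height and the nut still raised. The bystanders visible in the side view look unmoved, judged by eye. The foam block is not visible there and the second stacked dish is hard to make out, so I did not check those two. The arm is clear, with contact force near 0 N.
- **Disagreements:** the gripper read about 11 mm on the 12 mm nut. My first rough side-view position for the vent was about 7–9 mm off the top view, because I had picked the wrong point on the boss. Using the collar's centre instead, the two views agreed to within 1 mm.

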